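# Undo the left-hand clamp nut

## Robot

A 6-joint arm with a two-finger parallel gripper is mounted at the origin on a cart in front of the work surface, level with it; the furniture and walls round the work are solid. World frame = base frame: x ahead of the robot, y to its left, z up, the work surface at z = 0. Lengths are in m, angles in rad, forces in N, time in s.
With the tool pointing down it reaches from about 0.425 to 0.95 m from the base axis. Payload 3.5 kg.
Tool frame: the origin (TCP) lies midway between the tips of the shut fingers; the grasp point (between the pads) lies 19 mm behind it; z points along the fingers, y is the line along which they close (so a half turn about z gives the same grasp; the last joint's range is limited). The gripper opens to 85 mm and grips with 20 to 120 N. Pads are 22 mm wide; open, the fingers measure 114 mm over their backs; the gripper's body (76 mm by 85 mm) begins 54 mm behind the grasp point. The pads swing forward as they close: fully open they stand 13 mm farther back than shut.
Start: joints at [-1.423, 0.286, 1.577, -0, 1.279, -0.15], TCP at [0.198, -0.645, 0.231] pointing down, gripper open.
Joint ranges: [-2.77, 2.77], [-0.9, 2.22], [0.21, 2.48], [-1.53, 4.67], [0.24, 2.81], [-2.84, 2.84]. Speed limits (rad/s): [2.79, 2.79, 3.14, 3.14, 3.14, 3.14].

## Interface

Orientations are given as a unit quaternion [x, y, z, w].
In Python, from plant import ctrl gives the robot as it stands. The module is installed in compiled form; this text tells all that it offers.
- The arm moves only by the shell command python3 -m inch 'ROWS' [FORCE]. ROWS is JSON, a list of rows, each a list of 5 numbers: the closure, from 0 (fully open) to 1 (shut), then the shift along the tool's x, y, z in m, then the turn about the tool's z in degrees. A call has 1 to 5 rows; each row is the pose to reach, as a shift and turn from the pose commanded when the call began, along the tool's axes at that moment; what a row does not reach only later rows make up. A row lasts 1/12 s, in which the tool goes at most 41.7 mm and 7.16 degrees, less where a joint would pass 70% of its speed; a pose out of reach is approached as far as the arm can. A call with a gripper value outside its range is refused whole. The fingers move at their own pace and stop on an object; FORCE is the grip in N (left out, the last holds). Time passes only in rows, so rows that repeat a pose let the fingers close. It gives the time, the measured TCP pose, the force, the opening and the grip force at its end, in the units of the state.
- ctrl.get_state(): the state, without advancing time (a new reading comes with each control period).
- ctrl.read_camera(name): name is "side" or "top" or "wrist"; returns a dict with "pixels" (384x512x3 uint8, red, green, blue), "depth" (384x512 float32, m along the optical axis (not along the pixel's ray), 0 where there is no reading), "fx", "fy", "cx", "cy" (pixels), "xyz" and "rotation" of the camera in the world; the wrist camera has in their place "mount" (4x4, takes a point from camera to tool coordinates, whose origin is the TCP and whose axes are the flange's). Camera axes: x right, y down, z forward; pixel columns grow to the right and rows downward; lengths in m; the calibration is good to about 2 mm. The wrist camera is an equidistant fisheye: a pixel r from the principal point sees the ray r / f radians off the axis. A picture is of the moment at which its call begins: read the wrist's pose just before it.
- ctrl.sign_off(): hands the job in; it is judged then, once.
Trained networks look in a picture, given as the dict that the camera call returned (one of the last four; its "shot" number tells which), for a name from the list of things; names that differ only in an ending like _2 or _b are one class to them, and where a whole thing is asked for, a point or a joint stands for the part that bears it (a point fixed in the world has none). Each returns a list of dicts, best first, with "score" (0 to 1); they miss things now and then, are a little off and sometimes report something else, mostly with a low value. They report only what shows in the picture. A call takes as long as a camera call. They do not tell look-alikes from the thing itself.
- ctrl.spot_in(query, picture): "at" ([column, row] in pixels, amid what is visible of it).
- ctrl.tip_of(query, picture): "at" ([column, row] in pixels: a listed point, or the origin of a listed thing).
The state is a dict: "time": time; "qpos": joint angles; "dq": joint speeds; "joint_efforts": joint torques, N m; "eef_pos": TCP position; "tcp_rot": TCP orientation; "contact_force": force on the tool from outside, world axes, zero at the start; "wrist_torque": the same for the moment, N m; "opening": opening from 0.0 (shut) to 1.0 (fully open); "finger_force": force on a finger pad.
Only numpy, scipy, OpenCV 4.12 (cv2) and the standard library are available. Lean on these libraries where they do the work, as an engineer would, in place of code of your own. Each camera call takes 0.05 s, during which the arm holds its last target. There are 200 camera calls.

## Task

Free the coupon in the clamp with the left-hand thread, the one whose nut has notched corners, so that it unscrews clockwise seen from above. First move the standing tube out of the way of that nut's bar and leave it standing upright on the bench, then push the bar round to its stop without hitting the tube, and draw the slotted strap all the way back by its pin so that it is off the coupon. Leave the coupon lying in the clamp, the other clamp tight, and the other things where they are.

Things in the scene. Friction and masses are not known exactly. Their poses are not given: they have to be found in the camera images.
- jig_lh: Clamp to be undone, fixed to the bench, at left or right, turned up to 20 degrees: steel base plate 250 x 60 x 12 mm, grey heel block (top 26 mm high) and a 14 mm upright stud, top 74 mm high. Known from the other clamp by its larger nut with a notch down every corner. Origin: on the bench under the stud; x along the plate toward the coupon (plate: x = -135 to +115 mm), z up.
- lh_stud (a point): Point on that stud's axis, 52 mm above the bench. The nut on it is a hexagon 44 mm across flats with notched corners (the mark of a left-hand thread) on a 50 mm round flange; flange underside 36 mm and nut top 60 mm above the bench when tight.
- lh_nut (a joint): Turn of the notched left-hand nut in rad: 0 = tight, grows as it unscrews CLOCKWISE seen from above, 1.75 = its stop. Quick thread: it rises 4 mm per rad. Stiff (0.35 N m, about 4 N near the bar's end) and stays where it is left.
- lh_bar_end (a point): Centre of the 18 mm ball on the end of the notched nut's bar, 99 mm from the stud's axis, 52 mm above the bench when tight. The bar is round, 12 mm thick, level, points radially out from the nut, turns and rises with it; when tight it points 0.17 rad to the left (anticlockwise) of the clamp's x.
- strap_pin (a point): Centre of the upright pin on the loose strap: 12 mm diameter, 30 mm tall (36 to 66 mm above the bench), at first 75 mm behind the stud (clamp's -x side), so about 44 mm are open between nut and pin. Axes as the strap's.
- strap_nose (a point): Middle of the strap's nose edge, which lies 34 mm over the end of the coupon at the start (58 mm ahead of the stud). Fully drawn back it is 17 mm ahead of the stud; the coupon begins 24 mm ahead of it.
- coupon_centre (a point): Centre of the clamped steel weld coupon, 80 x 40 x 14 mm, lying loose on the left-hand clamp's plate (12 to 26 mm above the bench) ahead of the stud, its far end 2 mm from a small fence. It is to stay there.
- tube: The standing piece of steel tube, 60 mm outside diameter, 70 mm tall, about 3 mm wall, origin at the centre of its foot, z up its axis. It stands on the bench on the right side of the left-hand clamp, about 11 cm from its stud, in the way of the bar's clockwise swing. 0.2 to 0.45 kg.
- tube_centre (a point): Centre of that tube, half-way up (35 mm above its foot). Between 0.43 and 0.70 m from the robot's base axis and within 35 degrees of straight ahead, nothing stands on the bench but the things listed here.
- jig_rh: The other clamp, fixed to the bench, same build and origin, with a smaller plain hexagon nut (38 mm across flats, no notches; right-hand thread). It stays tight; its strap and coupon are fixed.
- rh_nut (a joint): Turn of the plain nut in rad, 0 = tight; would grow anticlockwise. To be left alone.
- rh_bar_end (a point): Ball on the end of the plain nut's bar, 52 mm above the bench, 99 mm from that stud.
- bolt_a: Bystander: hex bolt 66 mm long, 24 mm high, lying on the left side of the left-hand clamp. Origin under its middle.
- bolt_b: Bystander: rusty hex bolt 66 mm long, 24 mm high, lying on the left side of the other clamp. Origin under its middle.
- nozzle: Bystander: copper gas nozzle, 66 x 26 x 26 mm, origin under its middle.
- angle: Bystander: piece of rusty angle steel, 75 x 50 x 50 mm, origin under its middle.
- spanner: Bystander: combination spanner, 192 x 38 x 8 mm, long along its y, origin under its middle.
- magnet: Bystander: arrow-shaped welding magnet, 75 x 75 x 16 mm, origin under its middle.
- pliers: Bystander: locking pliers, 186 x 48 x 20 mm, long along its y, origin under its middle.
- vblock: Bystander: ground V-block, 45 x 60 x 42 mm, origin under its middle.
- strap: Loose slotted steel strap of the left-hand clamp, 148 x 36 x 10 mm, 0.22 kg, flat on the heel block, top 36 mm high, stud through its slot. Origin: underside, on the stud's axis at first; x to its nose. Ridges 4 mm high each side of the flange hold it until the nut is turned over about 1.2 rad; then it slides easily along the clamp's -x, 41 mm until the slot's end meets the stud.
Mind the look-alikes: they are no part of the job. Leave any purple, turquoise or yellow look-alike of the tube alone.

How it is judged:
By the outcome, as a careful person would: the job done as asked, in the order asked, and still so for the second after the job is handed in, with the robot touching nothing.
It also fails if it takes over 56 s, if anything falls off the work surface, if the arm or the gripper's body presses on something with over 40 N, if the wrist force passes 120 N, or if a joint passes its speed limit or range.

## Working session

There is one attempt and no reset: what is moved stays moved. The work goes in short steps, Python scripts to look and compute and a shell command to move; the robot and the scene stay as the last step left them, time stands still between calls to the robot, and variables do not carry over. Pictures are saved under pics/ and viewed, at most 10 in all, crops included, and the job is handed in when it is done.

```bash
mkdir -p pics; cat > h.py <<'E'
import numpy as np,cv2
from plant import ctrl
from scipy.spatial.transform import Rotation as R
def w(pic,uv,z=None):
    u,v=uv;K=pic
    Rm=np.array(K["rotation"]).reshape(3,3) if np.size(K["rotation"])==9 else R.from_quat(K["rotation"]).as_matrix()
    d=Rm@np.array([(u-K["cx"])/K["fx"],(v-K["cy"])/K["fy"],1.]);o=np.array(K["xyz"])
    if z is None:
        t=K["depth"][int(round(v)),int(round(u))]
    else: t=(z-o[2])/d[2]
    return o+t*d
E
python3 - <<'E'
from h import *
s=ctrl.get_state();print(s["eef_pos"],s["tcp_rot"],s["time"],s["opening"])
for n in ["top","side"]:
    p=ctrl.read_camera(n);cv2.imwrite(f"pics/{n}0.png",p["pixels"][...,::-1])
    print(n,p["xyz"],np.array(p["rotation"]).round(3).tolist(),p["fx"])
    for q,z in [("lh_stud",.052),("lh_bar_end",.052),("strap_pin",.051),("strap_nose",.036),("coupon_centre",.019),("tube_centre",.035),("tube",0),("jig_rh",0),("rh_bar_end",.052)]:
        for r in ctrl.tip_of(q,p)[:3]: print(q,round(r["score"],2),np.round(r["at"],1),w(p,r["at"],z).round(3))
E
```

```text
[ 0.197968   -0.64462408  0.22991709] [ 9.88936375e-01  1.48335389e-01 -3.23465799e-06 -1.20742615e-03] 0.0 1.0009722594161634
top [ 0.33387135 -0.01842179  1.70956066] [0.712, -0.699, 0.053, -0.049] 489.34104850012983
lh_stud 0.55 [301.8 204.8] [ 0.556 -0.193  0.052]
lh_bar_end 0.48 [301. 179.] [ 0.646 -0.19   0.052]
lh_bar_end 0.37 [325.9 166.7] [ 0.69  -0.276  0.052]
lh_bar_end 0.26 [296.1 224.2] [ 0.489 -0.174  0.052]
strap_pin 0.72 [302.3 204.9] [ 0.556 -0.195  0.051]
strap_pin 0.66 [300.7 177.7] [ 0.65  -0.189  0.051]
strap_pin 0.63 [296.6 226.3] [ 0.482 -0.176  0.051]
strap_nose 0.52 [308.5 188.2] [ 0.617 -0.218  0.036]
coupon_centre 0.73 [304.3 204.4] [ 0.562 -0.206  0.019]
coupon_centre 0.61 [307.4 187.8] [ 0.621 -0.216  0.019]
tube_centre 0.79 [356.6 177. ] [ 0.66  -0.386  0.035]
tube_centre 0.69 [326.4 190.3] [ 0.611 -0.28   0.035]
tube_centre 0.51 [353.8 207.8] [ 0.551 -0.375  0.035]
tube 0.76 [329.6 192.3] [ 0.609 -0.297  0.   ]
tube 0.65 [352.7 207. ] [ 0.558 -0.379  0.   ]
tube 0.55 [262.7 216.1] [ 0.52  -0.062  0.   ]
jig_rh 0.92 [208.6 216.8] [0.514 0.128 0.   ]
jig_
[... 152 characters left out ...]
.066, -0.543] 414.55563587528366
lh_stud 0.73 [233.  226.6] [ 0.561 -0.202  0.052]
lh_bar_end 0.74 [273.6 232.1] [ 0.659 -0.208  0.052]
strap_pin 0.89 [206.3 222.4] [ 0.492 -0.194  0.051]
strap_nose 0.6 [257.6 238.5] [ 0.623 -0.217  0.036]
strap_nose 0.42 [233.8 235.1] [ 0.566 -0.213  0.036]
coupon_centre 0.78 [257.1 244.5] [ 0.622 -0.215  0.019]
tube_centre 0.95 [236.2 206.3] [ 0.528 -0.061  0.035]
tube_centre 0.89 [244.7 255.9] [ 0.613 -0.293  0.035]
tube_centre 0.55 [252.  282.5] [ 0.65  -0.381  0.035]
tube 0.81 [257.  300.1] [ 0.661 -0.387  0.   ]
tube 0.74 [231.4 219.6] [ 0.517 -0.073  0.   ]
jig_rh 0.96 [249.9 194.5] [0.526 0.098 0.   ]
rh_bar_end 0.82 [279.2 175.2] [0.607 0.143 0.052]
```

```bash
python3 - <<'E'
import cv2
t=cv2.imread("pics/top0.png")[140:260,170:400];s=cv2.imread("pics/side0.png")
cv2.imwrite("pics/topc.png",cv2.resize(t,None,fx=3.4,fy=3.4,interpolation=cv2.INTER_CUBIC))
cv2.imwrite("pics/sidec.png",cv2.resize(s[140:330,130:390],None,fx=3,fy=3,interpolation=cv2.INTER_CUBIC))
E
```

```text
(no output)
```

View pics/topc.png

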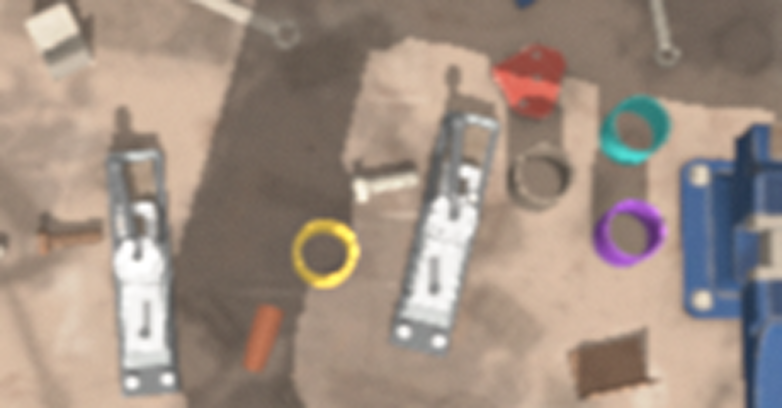

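View pics/sidec.png

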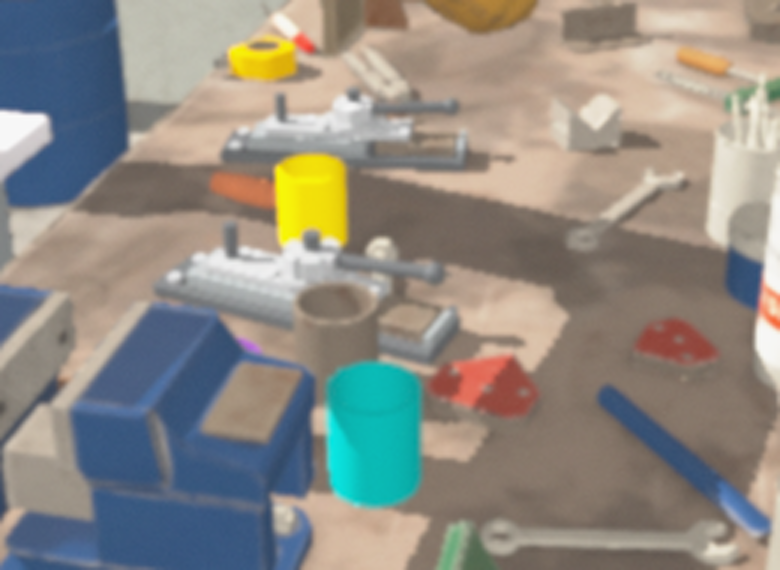

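The near-side clamp at y≈-0.2 (top crop 435,230) has the bare steel tube at its right (540,178). Teal, purple and yellow are decoys. Free ground for the tube is ahead-left, around crop (320,90), at about (0.68,-0.06).

```bash
cat >> h.py <<'E'
def go(x,y,z,yaw=None):
    """tool-frame shift and turn to bring TCP to world xyz with tool x at world yaw deg"""
    s=ctrl.get_state();M=R.from_quat(s["tcp_rot"]).as_matrix()
    d=M.T@(np.array([x,y,z])-s["eef_pos"]);cy=np.degrees(np.arctan2(M[1,0],M[0,0]))
    t=0 if yaw is None else -((yaw-cy+180)%360-180)
    print("at",s["eef_pos"].round(4) if hasattr(s["eef_pos"],"round") else s["eef_pos"],"yaw",round(cy,1),"shift mm",(d*1000).round(1),"turn",round(t,1),"t",round(s["time"],2),"F",np.round(s["contact_force"],1))
def wr(uv,pic,s,z):
    u,v=uv;a=np.array([u-pic["cx"],v-pic["cy"]]);r=np.hypot(*a);th=r/pic["fx"]
    c=np.r_[a/max(r,1e-9)*np.sin(th),np.cos(th)]
    m=np.array(pic["mount"]);M=R.from_quat(s["tcp_rot"]).as_matrix()
    o=M@m[:3,3]+s["eef_pos"];d=M@m[:3,:3]@c
    return o+d*(z-o[2])/d[2]
E
python3 - <<'E'
from h import *
p=ctrl.read_camera("top");mx=0
R0=R.from_quat(p["rotation"]).as_matrix() if np.size(p["rotation"])==4 else p["rotation"]
v,u=np.mgrid[0:384,0:512];d=p["depth"]
P=np.stack([(u-p["cx"])/p["fx"]*d,(v-p["cy"])/p["fy"]*d,d],-1)@R0.T+p["xyz"]
m=(d>0)&(P[...,0]>.25)&(P[...,0]<.72)&(P[...,1]<-.33)&(P[...,1]>-.62);print("max z",P[m][:,2].max())
# steel tube, free spot
m=(d>0)&(abs(P[...,0]-.615)<.05)&(abs(P[...,1]+.29)<.05)&(P[...,2]>.055)
print("tube top",P[m].min(0),P[m].max(0))
m=(d>0)&(abs(P[...,0]-.68)<.07)&(abs(P[...,1]+.07)<.06);print("spot",P[m][:,2].max())
go(.611,-.288,.23,76)
E
```

```text
max z 0.5076969552405493
tube top [ 0.57361963 -0.31539816  0.05517978] [ 0.63492222 -0.25734758  0.07965637]
spot 0.016219455171264885
at [ 0.1981 -0.6453  0.2313] yaw 17.1 shift mm [ 499.6 -220.4    1.3] turn -58.9 t 1.05 F [ 0.3  0.  -0.6]
```

```bash
python3 -m inch '[[0,0,0,-0.04,0],[0,0.02,-0.01,-0.08,-7],[0,0.06,-0.027,-0.08,-14],[0,0.1,-0.044,-0.08,-21],[0,0.14,-0.061,-0.08,-28]]'; python3 - <<'E'
from h import *
p=ctrl.read_camera("side")
for uv in [(175,255),(195,250),(200,262),(225,270)]: print(w(p,uv).round(3))
go(.611,-.288,.23,76)
E
```

```text
time: 1.47
eef_pos: [0.309, -0.5504, 0.3132]
tcp_rot: [0.923, 0.385, 0.0, 0.002]
contact_force: [0.5, -0.6, -0.8]
opening: 1.0
finger_force: 0.0
[ 0.562 -0.514  0.167]
[ 0.587 -0.492  0.166]
[ 0.6   -0.507  0.155]
[ 0.641 -0.51   0.149]
at [ 0.315  -0.5449  0.3126] yaw 45.9 shift mm [390.   33.8  84.8] turn -30.1 t 1.52 F [ 1.9  2.8 -0.8]
```

```bash
python3 -m inch '[[0,0.04,0.004,0,-6],[0,0.08,0.007,0,-12],[0,0.12,0.01,0,-18],[0,0.16,0.014,0,-24],[0,0.2,0.017,0,-30]]'; python3 - <<'E'
from h import *
go(.611,-.288,.23,76)
E
```

```text
time: 1.93
eef_pos: [0.4627, -0.4199, 0.3115]
tcp_rot: [0.792, 0.611, -0.0, 0.0]
contact_force: [1.1, -0.6, 0.6]
opening: 0.997
finger_force: 0.0
at [ 0.4627 -0.4199  0.3115] yaw 75.3 shift mm [165.3 110.   81.5] turn -0.7 t 1.93 F [ 1.1 -0.6  0.6]
```

```bash
python3 -m inch '[[0,0.034,0.022,0.01,0],[0,0.068,0.044,0.025,0],[0,0.102,0.066,0.045,0],[0,0.136,0.088,0.06,0],[0,0.162,0.106,0.08,0]]'; python3 -m inch '[[0,0,0,0,0]]'; python3 - <<'E'
from h import *
s=ctrl.get_state();p=ctrl.read_camera("wrist");cv2.imwrite("pics/w1.png",cv2.resize(p["pixels"][...,::-1],(768,576)))
for q,z in [("lh_stud",.052),("lh_bar_end",.052),("strap_pin",.051),("strap_nose",.036),("coupon_centre",.019),("tube_centre",.035),("tube",0)]:
    for r in ctrl.tip_of(q,p)[:3]: print(q,round(r["score"],2),np.round(r["at"],1),wr(r["at"],p,s,z).round(4))
go(.611,-.288,.23,76)
E
```

```text
time: 2.35
eef_pos: [0.6062, -0.2918, 0.2332]
tcp_rot: [0.793, 0.609, 0.001, 0.001]
contact_force: [1.0, -0.6, 0.9]
opening: 1.0
finger_force: 0.0
time: 2.43
eef_pos: [0.6061, -0.2871, 0.2265]
tcp_rot: [0.791, 0.611, -0.0, -0.004]
contact_force: [-1.2, 0.7, -0.7]
opening: 0.998
finger_force: 0.0
lh_stud 0.96 [191.1 102.5] [ 0.5609 -0.1972  0.052 ]
lh_bar_end 0.97 [280.8  82.7] [ 0.6583 -0.2018  0.052 ]
strap_pin 0.71 [127.9 108.7] [ 0.488  -0.1808  0.051 ]
strap_pin 0.32 [331.5 142.6] [ 0.6975 -0.2775  0.051 ]
strap_nose 0.83 [248.  100.2] [ 0.6198 -0.2112  0.036 ]
strap_nose 0.3 [283.6  80.7] [ 0.6635 -0.1995  0.036 ]
coupon_centre 0.68 [248.6  98. ] [ 0.6209 -0.2085  0.019 ]
tube_centre 0.93 [312.6 234.9] [ 0.6566 -0.3886  0.035 ]
tube_centre 0.82 [248.1 169.1] [ 0.5999 -0.2873  0.035 ]
tube_centre 0.66 [228.4 246.8] [ 0.55   -0.3777  0.035 ]
tube 0.85 [228.4 237.4] [ 0.5462 -0.3803  0.    ]
tube 0.73 [253.6 162.6] [ 0.606  -0.2882  0.    ]
tube 0.64 [306.1 225. ] [ 0.6537 -0.3892  0.    ]
at [ 0.6039 -0.2947  0.2339] yaw 74.9 shift mm [8.3 5.1 3.9] turn -1.1 t 2.83 F [-0.4 -0.6 -0.7]
```

View pics/w1.png

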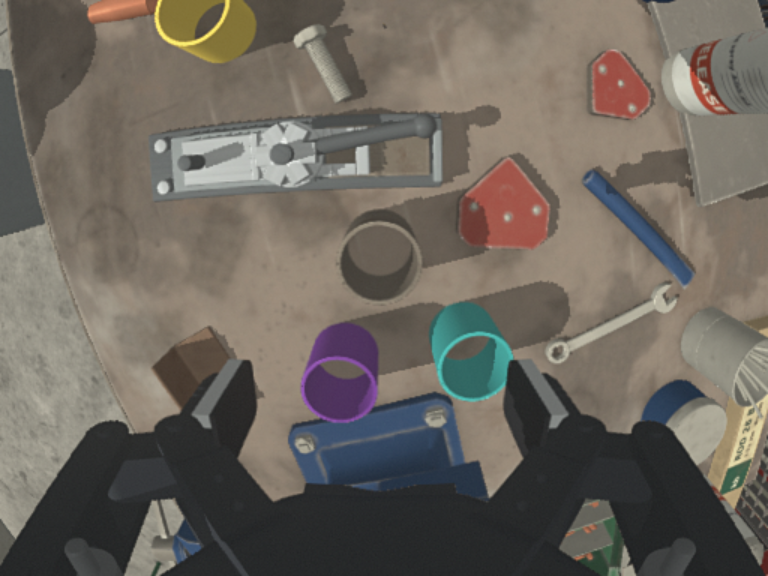

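The notched nut is confirmed on this clamp, at (288,155). The steel tube rim is centred at about (381,260) and its foot at about (383,245). Purple and teal stand below it.

```bash
python3 - <<'E'
from h import *
s=ctrl.get_state();p=ctrl.read_camera("wrist")
# rim: points from depth at height 60..75 near tube
v,u=np.mgrid[0:384,0:512];d=p["depth"];a=np.stack([u-p["cx"],v-p["cy"]],-1);r=np.hypot(*np.moveaxis(a,-1,0));th=r/p["fx"]
ray=np.dstack([a/np.maximum(r,1e-9)[...,None]*np.tan(th)[...,None],np.ones_like(r)])*d[...,None]
m=np.array(p["mount"]);M=R.from_quat(s["tcp_rot"]).as_matrix()
P=(ray@m[:3,:3].T+m[:3,3])@M.T+s["eef_pos"]
k=(d>0)&(np.hypot(P[...,0]-.605,P[...,1]+.288)<.045)&(P[...,2]>.064)&(P[...,2]<.08)
c,rad=cv2.minEnclosingCircle(P[k][:,:2].astype(np.float32));print("rim",k.sum(),c,rad,np.median(P[k][:,2]))
print("by eye",wr((254,174),p,s,.07))
go(c[0],c[1],.04,76.3)
E
```

```text
rim 582 (0.6047844886779785, -0.2874901592731476) 0.030402354896068573 0.06989537473687758
by eye [ 0.60567159 -0.29727187  0.07      ]
at [ 0.6039 -0.2945  0.2337] yaw 75.0 shift mm [  7.2  -1.3 193.7] turn -1.3 t 2.88 F [ 1.   0.6 -0. ]
```

```bash
python3 -m inch '[[0,0.007,-0.001,0.03,-1],[0,0.007,-0.001,0.07,-1],[0,0.007,-0.001,0.11,-1],[0,0.007,-0.001,0.15,-1],[0,0.007,-0.001,0.17,-1]]'; python3 -m inch '[[0,0,0,0.015,0],[0,0,0,0.028,0],[0,0,0,0.028,0],[0,0,0,0.028,0]]'; python3 - <<'E'
from h import *
go(.6048,-.2875,.035,76.3)
E
```

```text
time: 3.3
eef_pos: [0.602, -0.2851, 0.0571]
tcp_rot: [0.788, 0.616, -0.001, -0.003]
contact_force: [-1.7, 0.2, -0.1]
opening: 0.997
finger_force: 0.0
time: 3.63
eef_pos: [0.6056, -0.2868, 0.0353]
tcp_rot: [0.788, 0.616, 0.0, 0.001]
contact_force: [0.8, -0.1, 0.8]
opening: 1.003
finger_force: 0.0
at [ 0.6056 -0.2868  0.0353] yaw 76.0 shift mm [-0.9 -0.7  0.3] turn -0.3 t 3.63 F [ 0.8 -0.1  0.8]
```

```bash
python3 -m inch '[[0.5,0,0,0,0],[0.5,0,0,0,0],[0.5,0,0,0,0],[0.5,0,0,0,0],[0.5,0,0,0,0]]' 50;python3 -m inch '[[0.5,0,0,0,0],[0.5,0,0,0,0],[0.5,0,0,0,0]]'
```

```text
time: 4.05
eef_pos: [0.6062, -0.287, 0.0373]
tcp_rot: [0.788, 0.616, 0.0, 0.002]
contact_force: [-2.4, 1.0, 6.4]
opening: 0.68
finger_force: 54.0
time: 4.3
eef_pos: [0.6062, -0.287, 0.0374]
tcp_rot: [0.788, 0.616, 0.0, 0.002]
contact_force: [-1.8, 0.5, 5.8]
opening: 0.685
finger_force: 54.0
```

```bash
python3 -m inch '[[0.5,0,0,-0.01,0],[0.5,0,0,-0.03,0],[0.5,0,0,-0.06,0],[0.5,0,0,-0.085,0],[0.5,0,0,-0.105,0]]';python3 -m inch '[[0.5,0,0,0,0],[0.5,0.02,0,0,0],[0.5,0.055,0.005,0,0],[0.5,0.09,0.008,0,0],[0.5,0.125,0.01,0,0]]';python3 -m inch '[[0.5,0.035,0,0,0],[0.5,0.065,0.002,0,0],[0.5,0.09,0.005,0,0],[0.5,0.105,0.007,0,0],[0.5,0.113,0.007,0,0]]'; python3 -m inch '[[0.5,0,0,0,0],[0.5,0,0,0,0]]'; python3 - <<'E'
from h import *
go(.68,-.06,.0374,76)
s=ctrl.get_state();p=ctrl.read_camera("wrist");cv2.imwrite("pics/w2.png",p["pixels"][...,::-1])
E
```

```text
time: 4.72
eef_pos: [0.6054, -0.2861, 0.1415]
tcp_rot: [0.788, 0.616, 0.0, 0.001]
contact_force: [-0.2, -0.5, -3.3]
opening: 0.681
finger_force: 54.9
time: 5.13
eef_pos: [0.6441, -0.1658, 0.1371]
tcp_rot: [0.788, 0.616, -0.001, -0.001]
contact_force: [1.4, -0.1, -3.6]
opening: 0.678
finger_force: 54.9
time: 5.55
eef_pos: [0.6786, -0.057, 0.1376]
tcp_rot: [0.787, 0.617, -0.001, -0.001]
contact_force: [-0.2, -0.2, -4.3]
opening: 0.68
finger_force: 54.9
time: 5.72
eef_pos: [0.6784, -0.06, 0.1386]
tcp_rot: [0.788, 0.616, -0.001, -0.0]
contact_force: [0.1, -0.4, -4.8]
opening: 0.684
finger_force: 54.9
at [ 0.6784 -0.06    0.1386] yaw 76.1 shift mm [  0.4   1.7 101.2] turn 0.1 t 5.72 F [ 0.1 -0.4 -4.8]
```

View pics/w2.png

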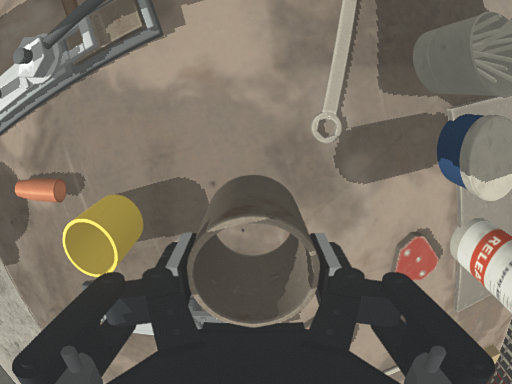

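The tube is held level between the pads at (252,260), and the bench under it is clear. The yellow tube is at (103,235), well away. Setting it down now.

```bash
python3 -m inch '[[0.5,0,0,0.03,0],[0.5,0,0,0.06,0],[0.5,0,0,0.085,0],[0.5,0,0,0.095,0],[0.5,0,0,0.099,0]]';python3 -m inch '[[0.5,0,0,0.001,0],[0.5,0,0,0.002,0],[0.5,0,0,0.003,0],[0.5,0,0,0.003,0]]'
```

```text
time: 6.18
eef_pos: [0.6764, -0.0604, 0.0377]
tcp_rot: [0.788, 0.615, -0.002, -0.002]
contact_force: [-0.9, -0.7, -2.4]
opening: 0.68
finger_force: 55.2
time: 6.52
eef_pos: [0.6802, -0.0596, 0.0393]
tcp_rot: [0.788, 0.616, 0.001, 0.001]
contact_force: [-0.2, -0.2, -2.6]
opening: 0.683
finger_force: 55.1
```

```bash
python3 -m inch '[[0.5,0,0,0.001,0],[0.5,0,0,0.002,0],[0.5,0,0,0.002,0]]';python3 -m inch '[[0.3,0,0,0,0],[0.2,0,0,0,0],[0,0,0,0,0],[0,0,0,0,0],[0,0,0,0,0]]';python3 -m inch '[[0,0,0,0,0],[0,0,0,-0.02,0],[0,0,0,-0.05,0],[0,0,0,-0.085,0],[0,0,0,-0.12,0]]'; python3 - <<'E'
from h import *
s=ctrl.get_state();p=ctrl.read_camera("side");cv2.imwrite("pics/s2.png",cv2.resize(p["pixels"][140:260,180:360,::-1],None,fx=4,fy=4))
go(.68,-.06,.155,76)
E
```

```text
time: 6.77
eef_pos: [0.6799, -0.0594, 0.0374]
tcp_rot: [0.788, 0.616, 0.001, 0.001]
contact_force: [-2.1, 0.8, 2.9]
opening: 0.684
finger_force: 55.7
time: 7.18
eef_pos: [0.6791, -0.0593, 0.0355]
tcp_rot: [0.788, 0.616, 0.0, 0.0]
contact_force: [0.8, -0.2, -0.2]
opening: 1.001
finger_force: 0.0
time: 7.6
eef_pos: [0.6782, -0.0591, 0.1557]
tcp_rot: [0.788, 0.616, -0.001, -0.001]
contact_force: [0.3, 0.8, 0.5]
opening: 1.001
finger_force: 0.0
at [ 0.683  -0.0601  0.1662] yaw 76.1 shift mm [-0.6 -3.1 11.1] turn 0.1 t 7.65 F [ 3.3 -1.   5.4]
```

View pics/s2.png

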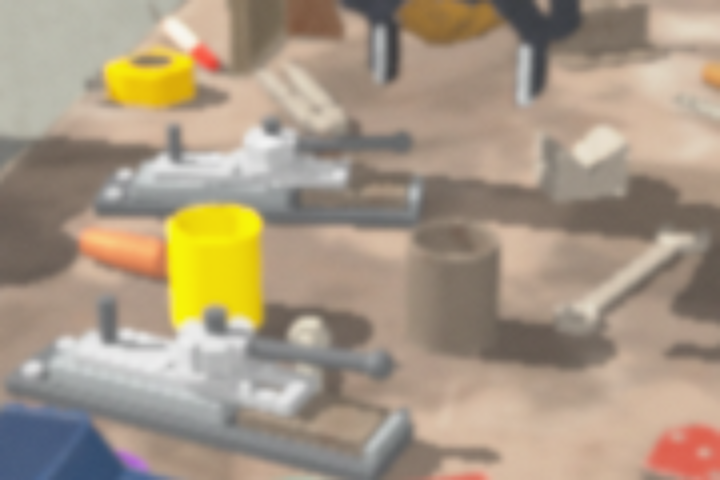

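The tube stands upright and free at (452,285). Next I swing the bar. I shut the fingers and bring them down on the bar's left side.

```bash
python3 -m inch '[[1,-0.035,-0.005,0,-4],[1,-0.07,-0.01,0,-8],[1,-0.105,-0.014,0,-11],[1,-0.122,-0.014,0,-11],[1,-0.122,-0.014,0,-11]]' 30; python3 -m inch '[[1,0,0,0,0],[1,0,0,0,0]]'; python3 - <<'E'
from h import *
s=ctrl.get_state();p=ctrl.read_camera("wrist")
for q,z in [("lh_stud",.052),("lh_bar_end",.052),("strap_pin",.051),("strap_nose",.036)]:
    for r in ctrl.tip_of(q,p)[:1]: print(q,round(r["score"],2),np.round(r["at"],1),wr(r["at"],p,s,z).round(4))
go(.6344,-.1745,.042,86.8)
E
```

```text
time: 8.07
eef_pos: [0.635, -0.178, 0.1554]
tcp_rot: [0.726, 0.687, -0.0, 0.0]
contact_force: [0.4, 0.3, 0.3]
opening: 0.301
finger_force: 0.0
time: 8.23
eef_pos: [0.6361, -0.1737, 0.1552]
tcp_rot: [0.725, 0.689, 0.0, -0.0]
contact_force: [0.5, 0.1, 0.7]
opening: 0.007
finger_force: 0.0
lh_stud 0.56 [171.8 217.4] [ 0.5612 -0.1975  0.052 ]
lh_bar_end 0.72 [280.1 218.9] [ 0.6596 -0.2034  0.052 ]
strap_pin 0.89 [ 99.4 201.8] [ 0.4878 -0.1798  0.051 ]
strap_nose 0.6 [237.4 217.4] [ 0.6203 -0.2064  0.036 ]
at [ 0.6363 -0.1732  0.1554] yaw 87.2 shift mm [ -1.4  -1.8 113.4] turn 0.4 t 8.48 F [-0.   0.4 -0.2]
```

```bash
python3 -m inch '[[1,0,-0.002,0.03,0],[1,0,-0.002,0.065,0],[1,0,-0.002,0.095,0],[1,0,-0.002,0.113,0],[1,0,-0.002,0.113,0]]'; python3 -m inch '[[1,-0.005,0,0,0],[1,-0.01,0,0,0],[1,-0.01,0,0,0]]'; python3 - <<'E'
from h import *
go(.6344,-.1845,.042,86.8)
E
```

```text
time: 8.9
eef_pos: [0.6303, -0.1719, 0.0365]
tcp_rot: [0.725, 0.689, -0.002, -0.005]
contact_force: [-0.9, 0.4, -1.1]
opening: -0.002
finger_force: 0.0
time: 9.15
eef_pos: [0.6346, -0.1847, 0.0444]
tcp_rot: [0.725, 0.688, 0.001, 0.001]
contact_force: [-0.1, 1.7, -1.0]
opening: 0.001
finger_force: 1.0
at [ 0.6346 -0.1847  0.0444] yaw 87.0 shift mm [ 0.2 -0.2  2.4] turn 0.2 t 9.15 F [-0.1  1.7 -1. ]
```

Contact is beginning. Sweep.

```bash
python3 -m inch '[[1,-0.0076,0.0014,0,6],[1,-0.0153,0.002,0,12],[1,-0.0231,0.0017,0,18],[1,-0.0308,0.0007,0,24],[1,-0.0383,-0.0011,0,30]]'; python3 - <<'E'
from h import *
a=np.radians(-33.2);S=np.array([.561,-.1975]);x,y=S+[.072*np.cos(a)-.017*np.sin(a),.072*np.sin(a)+.017*np.cos(a)]
go(x,y,.044,56.8)
s=ctrl.get_state();p=ctrl.read_camera("wrist")
for q,z in [("lh_stud",.054),("lh_bar_end",.054)]:
    for r in ctrl.tip_of(q,p)[:1]: print(q,round(r["score"],2),np.round(r["at"],1),wr(r["at"],p,s,z).round(4))
E
```

```text
time: 9.57
eef_pos: [0.6319, -0.2214, 0.0451]
tcp_rot: [0.88, 0.475, 0.002, -0.0]
contact_force: [0.5, 7.4, 2.9]
opening: -0.002
finger_force: 2.7
at [ 0.6319 -0.2214  0.0451] yaw 56.7 shift mm [-1.8 -0.4  1.1] turn -0.1 t 9.57 F [0.5 7.4 2.9]
lh_stud 0.9 [122.8 275.5] [ 0.5604 -0.1966  0.054 ]
lh_bar_end 0.81 [302.7 277.8] [ 0.6461 -0.2507  0.054 ]
```

```bash
python3 -m inch '[[1,-0.0076,0.0014,0,6],[1,-0.0153,0.002,0,12],[1,-0.0231,0.0017,0,18],[1,-0.0308,0.0007,0,24],[1,-0.0383,-0.0011,0,30]]'; python3 -m inch '[[1,-0.0076,0.0014,0,6],[1,-0.0153,0.002,0,12],[1,-0.0231,0.0017,0,18],[1,-0.0308,0.0007,0,24],[1,-0.0383,-0.0011,0,30]]'; python3 - <<'E'
from h import *
a=np.radians(-93.2);S=np.array([.561,-.1975]);x,y=S+[.072*np.cos(a)-.017*np.sin(a),.072*np.sin(a)+.017*np.cos(a)]
go(x,y,.044,-3.2)
s=ctrl.get_state();p=ctrl.read_camera("wrist")
for q,z in [("lh_stud",.058),("lh_bar_end",.058)]:
    for r in ctrl.tip_of(q,p)[:1]: print(q,round(r["score"],2),np.round(r["at"],1),wr(r["at"],p,s,z).round(4))
E
```

```text
time: 10.13
eef_pos: [0.6117, -0.2542, 0.0456]
tcp_rot: [0.973, 0.233, 0.003, 0.002]
contact_force: [3.4, 4.4, 4.8]
opening: -0.002
finger_force: 2.7
time: 10.55
eef_pos: [0.5783, -0.2727, 0.0468]
tcp_rot: [1.0, -0.027, 0.006, 0.003]
contact_force: [5.5, 0.9, 3.7]
opening: 0.001
finger_force: 2.7
at [ 0.5783 -0.2727  0.0468] yaw -3.1 shift mm [-4.5 -2.1  2.7] turn 0.1 t 10.55 F [5.5 0.9 3.7]
lh_stud 0.57 [124.1 279.8] [ 0.5639 -0.2001  0.058 ]
lh_bar_end 0.74 [300.  278.7] [ 0.5624 -0.2979  0.058 ]
```

```bash
python3 -m inch '[[1,-0.004,0.0008,0,3],[1,-0.0076,0.0014,0,6],[1,-0.0115,0.0018,0,9],[1,-0.014,0.002,0,11],[1,-0.014,0.002,0,11]]'; python3 -m inch '[[1,-0.0015,0,0,0],[1,-0.003,0,0,0]]'; python3 -m inch '[[1,-0.0015,0,0,0],[1,-0.003,0,0,0]]'
```

```text
time: 11.12
eef_pos: [0.5622, -0.2737, 0.0447]
tcp_rot: [0.993, -0.12, 0.003, 0.002]
contact_force: [4.7, -1.9, 3.5]
opening: 0.004
finger_force: 2.5
time: 11.28
eef_pos: [0.5593, -0.2729, 0.0444]
tcp_rot: [0.993, -0.119, 0.003, 0.002]
contact_force: [4.5, -3.5, 3.3]
opening: -0.0
finger_force: 2.7
time: 11.45
eef_pos: [0.5573, -0.2725, 0.0447]
tcp_rot: [0.993, -0.119, 0.004, 0.003]
contact_force: [8.9, -3.8, 3.4]
opening: -0.003
finger_force: 4.5
```

Force is rising, so the stop is near.

```bash
python3 -m inch '[[1,-0.001,0,0,0],[1,-0.0025,0,0,0],[1,-0.0025,0,0,0]]'; python3 -m inch '[[1,-0.001,0,0,0],[1,-0.0025,0,0,0],[1,-0.0025,0,0,0]]';  python3 - <<'E'
from h import *
s=ctrl.get_state();p=ctrl.read_camera("wrist")
for q,z in [("lh_stud",.059),("lh_bar_end",.059)]:
    for r in ctrl.tip_of(q,p)[:1]: print(q,round(r["score"],2),np.round(r["at"],1),wr(r["at"],p,s,z).round(4))
go(.56,-.27,.044)
E
```

```text
time: 11.7
eef_pos: [0.5565, -0.2724, 0.0452]
tcp_rot: [0.993, -0.12, 0.007, 0.003]
contact_force: [10.6, -3.0, 1.6]
opening: -0.005
finger_force: 5.7
time: 11.95
eef_pos: [0.5557, -0.2722, 0.0457]
tcp_rot: [0.993, -0.12, 0.009, 0.004]
contact_force: [14.7, -3.8, 0.1]
opening: 0.0
finger_force: 7.5
lh_stud 0.6 [123.4 269.2] [ 0.5629 -0.2022  0.059 ]
lh_bar_end 0.94 [299.5 279.6] [ 0.5365 -0.2935  0.059 ]
at [ 0.5556 -0.2721  0.0456] yaw -13.8 shift mm [ 3.7 -3.1  1.7] turn 0 t 12.1 F [14.3 -3.8 -0.4]
```

Bar is at its stop. Back off, rise, and go to the pin.

```bash
python3 -m inch '[[1,0.012,0,0,0],[1,0.025,0,0,0],[0.4,0.025,0,-0.04,0],[0.4,0.025,0,-0.08,0],[0.4,0.025,0,-0.11,0]]'; python3 -m inch '[[0.4,0,0,0,0],[0.4,0,0,0,0]]'; python3 - <<'E'
from h import *
go(.4879,-.1808,.155,-13)
E
```

```text
time: 12.52
eef_pos: [0.5728, -0.2745, 0.1526]
tcp_rot: [0.993, -0.119, -0.002, -0.001]
contact_force: [0.7, -0.7, 1.3]
opening: 0.418
finger_force: 0.0
time: 12.68
eef_pos: [0.574, -0.2754, 0.1543]
tcp_rot: [0.993, -0.12, 0.001, 0.001]
contact_force: [-0.1, -0.6, -0.8]
opening: 0.599
finger_force: 0.0
at [ 0.574  -0.2754  0.1543] yaw -13.7 shift mm [-106.1  -71.4   -1. ] turn -0.7 t 12.68 F [-0.1 -0.6 -0.8]
```

```bash
python3 -m inch '[[0.4,-0.03,-0.02,0,-0.7],[0.4,-0.06,-0.04,0,-0.7],[0.4,-0.09,-0.06,0,-0.7],[0.4,-0.106,-0.071,0,-0.7],[0.4,-0.106,-0.071,0,-0.7]]';python3 -m inch '[[0.4,0,0,0,0],[0.4,0,0,0,0]]'; python3 - <<'E'
from h import *
s=ctrl.get_state();p=ctrl.read_camera("wrist");cv2.imwrite("pics/w3.png",p["pixels"][...,::-1])
for q,z in [("strap_pin",.051),("lh_stud",.059),("lh_bar_end",.059),("strap_nose",.036)]:
    for r in ctrl.tip_of(q,p)[:1]: print(q,round(r["score"],2),np.round(r["at"],1),wr(r["at"],p,s,z).round(4))
go(.4879,-.1808,.041,-13)
E
```

```text
time: 13.1
eef_pos: [0.483, -0.1764, 0.1485]
tcp_rot: [0.994, -0.113, -0.005, -0.002]
contact_force: [0.1, 0.8, 1.2]
opening: 0.6
finger_force: 0.0
time: 13.27
eef_pos: [0.4874, -0.1806, 0.1513]
tcp_rot: [0.993, -0.115, -0.001, -0.0]
contact_force: [0.6, -0.6, 0.4]
opening: 0.599
finger_force: 0.0
strap_pin 0.73 [251.4 191.2] [ 0.4875 -0.1802  0.051 ]
lh_stud 0.62 [250.8 103.3] [ 0.5597 -0.1968  0.059 ]
lh_bar_end 0.89 [373.8 108.4] [ 0.5364 -0.2953  0.059 ]
strap_nose 0.81 [252.   36.3] [ 0.617 -0.211  0.036]
at [ 0.4881 -0.1812  0.1523] yaw -13.3 shift mm [ -0.3  -0.3 111.3] turn -0.3 t 13.52 F [0.2 0.  0.3]
```

View pics/w3.png

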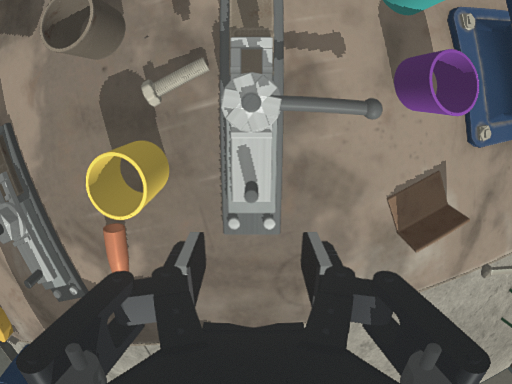

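The bar (373,108) is at its stop, square to the clamp, and the pin (251,191) is centred between the fingers. Descend and grip.

```bash
python3 -m inch '[[0.4,0,0,0.03,0],[0.4,0,0,0.065,0],[0.4,0,0,0.095,0],[0.4,0,0,0.109,0],[0.4,0,0,0.109,0]]';python3 -m inch '[[1,0,0,0,0],[1,0,0,0,0],[1,0,0,0,0],[1,0,0,0,0],[1,0,0,0,0]]' 40;python3 -m inch '[[1,0,0,0,0],[1,-0.004,0,0,0],[1,-0.008,0,0,0],[1,-0.012,0,0,0],[1,-0.016,0,0,0]]'
```

```text
time: 13.93
eef_pos: [0.485, -0.1792, 0.0391]
tcp_rot: [0.993, -0.115, -0.004, -0.002]
contact_force: [-0.9, 0.6, -0.2]
opening: 0.599
finger_force: 0.0
time: 14.35
eef_pos: [0.4893, -0.1815, 0.0455]
tcp_rot: [0.993, -0.115, 0.002, 0.001]
contact_force: [0.6, 0.5, 4.9]
opening: 0.117
finger_force: 39.2
time: 14.77
eef_pos: [0.4746, -0.1783, 0.0455]
tcp_rot: [0.993, -0.115, 0.004, 0.001]
contact_force: [5.4, -1.8, 5.7]
opening: 0.122
finger_force: 39.6
```

```bash
python3 -m inch '[[1,-0.005,0,0,0],[1,-0.01,0,0,0],[1,-0.015,0,0,0],[1,-0.02,0,0,0],[1,-0.024,0,0,0]]';python3 -m inch '[[1,-0.001,0,0,0],[1,-0.002,0,0,0],[1,-0.002,0,0,0]]';python3 -m inch '[[1,-0.001,0,0,0],[1,-0.002,0,0,0],[1,-0.002,0,0,0]]'
```

```text
time: 15.18
eef_pos: [0.4508, -0.1727, 0.0453]
tcp_rot: [0.993, -0.116, 0.003, 0.001]
contact_force: [4.1, -1.2, 4.8]
opening: 0.116
finger_force: 39.5
time: 15.43
eef_pos: [0.4488, -0.1721, 0.0452]
tcp_rot: [0.993, -0.115, 0.003, 0.001]
contact_force: [3.3, -0.8, 5.7]
opening: 0.124
finger_force: 39.6
time: 15.68
eef_pos: [0.4485, -0.1721, 0.0453]
tcp_rot: [0.993, -0.116, 0.005, 0.002]
contact_force: [9.4, -2.2, 1.5]
opening: 0.119
finger_force: 39.1
```

```bash
python3 -m inch '[[1,-0.001,0,0,0],[1,-0.001,0,0,0]]';python3 -m inch '[[1,0.002,0,0,0],[0.4,0.002,0,0,0],[0.4,0.002,0,0,0],[0.4,0.002,0,0,0],[0.4,0.002,0,0,0]]';python3 -m inch '[[0.4,0,0,0,0],[0.4,0,0,-0.03,0],[0.4,0,0,-0.07,0],[0.4,0,0,-0.11,0],[0.4,0,0,-0.15,0]]'; python3 -m inch '[[0.4,0,0,0,0],[0.4,0,0,0,0]]';python3 - <<'E'
from h import *
s=ctrl.get_state();p=ctrl.read_camera("wrist");cv2.imwrite("pics/w4.png",p["pixels"][...,::-1])
for q,z in [("strap_pin",.051),("lh_stud",.059),("lh_bar_end",.059),("strap_nose",.036),("coupon_centre",.019)]:
    for r in ctrl.tip_of(q,p)[:1]: print(q,round(r["score"],2),np.round(r["at"],1),wr(r["at"],p,s,z).round(4))
p=ctrl.read_camera("side");cv2.imwrite("pics/s4.png",cv2.resize(p["pixels"][140:300,150:360,::-1],None,fx=3.5,fy=3.5))
print(s["time"],s["eef_pos"],s["contact_force"])
E
```

```text
time: 15.85
eef_pos: [0.4484, -0.1722, 0.0453]
tcp_rot: [0.993, -0.116, 0.007, 0.002]
contact_force: [11.9, -1.5, -1.7]
opening: 0.123
finger_force: 38.9
time: 16.27
eef_pos: [0.4442, -0.1698, 0.0421]
tcp_rot: [0.993, -0.115, -0.002, -0.001]
contact_force: [-1.4, -0.4, 0.1]
opening: 0.599
finger_force: 0.0
time: 16.68
eef_pos: [0.4449, -0.1701, 0.1942]
tcp_rot: [0.993, -0.115, -0.001, -0.001]
contact_force: [1.4, -1.3, -0.0]
opening: 0.601
finger_force: 0.0
time: 16.85
eef_pos: [0.4472, -0.1716, 0.1964]
tcp_rot: [0.993, -0.115, 0.003, 0.001]
contact_force: [-0.7, -0.5, -0.2]
opening: 0.602
finger_force: 0.0
strap_pin 0.69 [254.3 179.3] [ 0.4463 -0.1741  0.051 ]
lh_stud 0.74 [248.  62.] [ 0.5593 -0.1945  0.059 ]
lh_bar_end 0.84 [356.   66.5] [ 0.536  -0.2956  0.059 ]
strap_nose 0.32 [250.2  62.1] [ 0.562 -0.197  0.036]
coupon_centre 0.96 [250.8   5.9] [ 0.6269 -0.2127  0.019 ]
16.85 [ 0.44719696 -0.17158314  0.19641585] [-0.74170912 -0.47679279 -0.22648161]
```

View pics/w4.png

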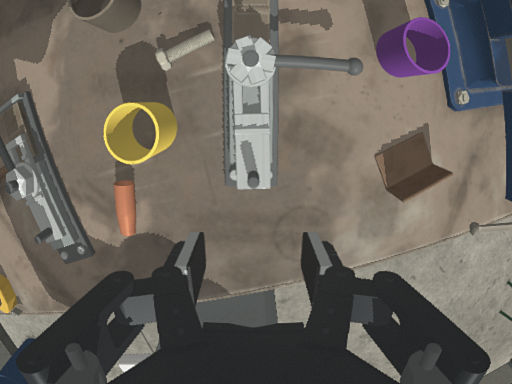

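View pics/s4.png

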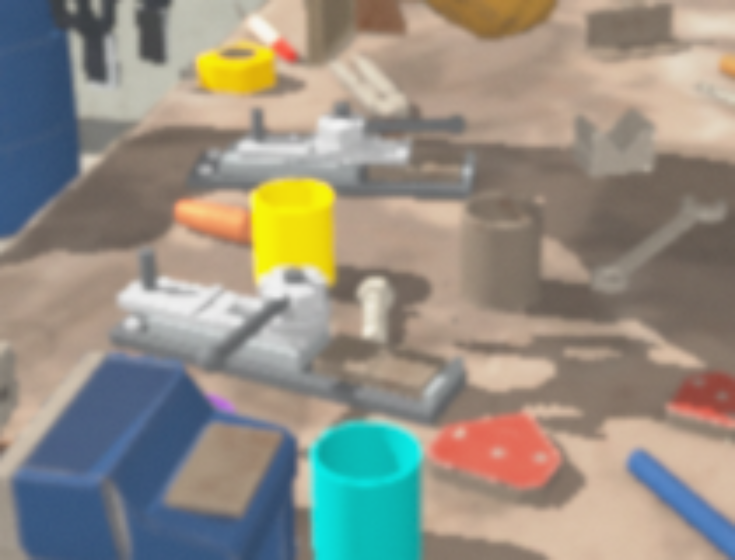

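The strap is fully back: the pin moved about 41 mm to (254,179). The coupon lies bare in the clamp at (395,365) in the side view, the bar is at its stop, and the tube stands upright at (503,250). The bystanders are where they were, and the arm is clear of everything.

```bash
python3 -c "
from plant import ctrl
print(ctrl.sign_off())"
```

```text
the job is handed in; nothing more can be done
None
```

I moved the tube aside and left it standing, turned the left-hand nut's bar to its stop, drew the strap fully back off the coupon, and handed the job in at about 17 s.

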